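# Scoop the pebble soaps into the tin

## Robot

A 6-joint arm with a two-finger parallel gripper is mounted at the origin on the work surface. World frame = base frame: x ahead of the robot, y to its left, z up, the work surface at z = 0. Lengths are in m, angles in rad, forces in N, time in s.
With the tool pointing down it reaches from about 0.325 to 0.775 m from the base axis. Payload 9.3 kg.
Tool frame: the origin (TCP) lies midway between the tips of the shut fingers; the grasp point (between the pads) lies 19 mm behind it; z points along the fingers, y is the direction in which the jaws open and shut (so a half turn about z gives the same grasp; the last joint's range is limited). The gripper opens to 85 mm and grips with 20 to 120 N. Pads are 22 mm wide; open, the fingers measure 114 mm over their backs; the gripper's body (76 mm by 85 mm) begins 54 mm behind the grasp point. The pads swing forward as they close: fully open they stand 13 mm farther back than shut.
Start: joints at [1.017, 0.259, 0.021, 1.334, 0, 1.418], TCP at [0.215, 0.506, 0.231] pointing down, gripper open.
Joint ranges: [-3.04, 3.04], [-0.91, 1.82], [-1.04, 1.36], [-1.92, 1.95], [-1.52, 1.45], [-3.14, 3.14]. Speed limits (rad/s): [2.22, 2.22, 2.79, 3.14, 3.14, 3.14].

## Interface

Orientations are given as a rotation vector (axis times angle).
In Python, from workcell import ctrl, imaging, job, models gives the robot as it stands.
- The arm moves only by the tool drive_tool, never from a script. Its argument "increments" is one flat list of numbers, 4 for each row, row after row: the shift along the tool's x, y, z in mm, then the turn about the tool's z in degrees. In form: [tx, ty, tz, twist, tx, ty, tz, twist, ...]. A call has 1 to 8 rows; each row is the pose to reach, as a shift and turn from the pose commanded when the call began, along the tool's axes at that moment; what a row does not reach only later rows make up. A row lasts 1/8 s, in which the tool goes at most 62.5 mm and 10.7 degrees, less where a joint would pass 70% of its speed; a pose out of reach is approached as far as the arm can. A call with a gripper value outside its range is refused whole. "jaw" is the closure, from 0 (fully open) to 1 (shut), set as the call begins (left out, the last holds). The fingers move at their own pace and stop on an object; "newtons" is the grip in N (left out, the last holds). Time passes only in rows, so rows that repeat a pose let the fingers close. It gives the time, the measured TCP pose, the force and the opening at its end, in the units of the state.
- ctrl.get_state(): the state, without advancing time (a new reading comes with each control period).
- imaging.read_camera(name): name is "scene" or "top" or "wrist"; returns the picture (480x640x3 uint8, blue, green, red); there is no depth.
- imaging.camera_params(name): a dict with "fx", "fy", "cx", "cy" (pixels), "origin" and "attitude" of the camera in the world; the wrist camera has in their place "T_tool_cam" (4x4, takes a point from camera to tool coordinates, whose origin is the TCP and whose axes are the flange's). Camera axes: x right, y down, z forward; pixel columns grow to the right and rows downward; lengths in m; the calibration is good to about 2 mm. The wrist camera is an equidistant fisheye: a pixel r from the principal point sees the ray r / f radians off the axis. A picture is of the moment at which its call begins: read the wrist's pose just before it. camera_params takes no time and is no camera call.
- job.hand_in(): hands the job in, once; it reports no verdict.
Trained networks look in the newest picture that a camera, given by its name, has taken for a name from the list of things; names that differ only in an ending like _2 or _b are one class to them, and where a whole thing is asked for, a point or a joint stands for the part that bears it (a point fixed in the world has none). Each returns a list of dicts, best first, with "confidence" (0 to 1); they miss things now and then, are a little off and sometimes report something else, mostly with a low value. They report only what shows in the picture. A call takes as long as a camera call.
- models.cut_out(camera, label): "region" (480x640 bool, what is visible of it) and "xy" ([column, row] in pixels, amid what is visible of it).
- models.place_of(camera, label): "xy" ([column, row] in pixels: a listed point, or the origin of a listed thing).
The state is a dict: "time": time; "joint_pos": joint angles; "joint_velocities": joint speeds; "joint_torque": joint torques, N m; "eef_pos": TCP position; "eef_rot": TCP orientation; "force": force on the tool from outside, world axes, zero at the start; "ft_torque": the same for the moment, N m; "grip_width": opening from 0.0 (shut) to 1.0 (fully open).
Only numpy, scipy, OpenCV 4.12 (cv2) and the standard library are available. Lean on these libraries where they do the work, as an engineer would, in place of code of your own. Each camera call takes 0.05 s, during which the arm holds its last target. There are 200 camera calls.

## Task

Pick up the steel scoop by its handle, slide it under the two pebble soaps against the end of their tray and lift both out in one load, then tip them into the open aluminium tin so that both lie inside it below the rim. Never touch the soaps with the fingers, leave the tin and the other things where they stand, and finally lay the scoop down level on the bare tiles and let go.

Things in the scene. Friction and masses are not known exactly. Their poses are not given: they have to be found in the camera images.
- scoop: polished steel scoop, 223 mm long, 80 mm wide, 0.18 kg, lying on the tiles; flat slippery pan 108 mm long, 75 mm wide inside, side walls 32 mm high (16 mm near the front, ending 12 mm before the lip), back wall 35 mm high leaning backwards from x = -54 mm. Origin: centre of the pan's underside; x points from the handle to the lip, y left, z up
- scoop_grip (a point): point to grip in the middle of the handle, at x = -112 mm, z = 47 mm in the scoop's frame; the handle is a straight flat-sided bar 18 mm wide and 16 mm high that starts at the top of the back wall and rises backwards at 15 degrees over 105 mm; fingers close along the scoop's y
- scoop_lip (a point): middle of the scoop's front lip, on the underside, at x = +54 mm in the scoop's frame; the pan floor is 3 mm thick and thins to 1.5 mm at the lip
- tray: grey plastic soap tray, a trough fixed to the tiles and open at its -x end (towards the robot). Origin on its underside; x runs along the trough. Floor 4 mm thick from x = -121 mm to +94 mm, the end wall's inner face at x = +94 mm, side walls' inner faces at y = +-49 mm, walls 34 mm high over the tiles
- soap1: ivory pebble soap lying loose in the tray, the one nearer its end wall: a round flattened pebble (spheroid) 60 mm across and 40 mm thick, about 75 g. Origin: the lowest point of its underside; z through its flat axis
- soap2: the same kind of soap, lying in the tray nearer its open end
- soap1_center (a point): centre of soap1
- soap2_center (a point): centre of soap2
- tin: open aluminium tin, 160 mm (x) by 124 mm (y) outside, walls 3 mm thick and 45 mm high, 0.4 kg, standing loose. Origin: centre of its underside
- pillbox: lavender weekly pill box, 190 x 50 x 28 mm, long along its x; bystander. Origin: centre of underside
- tweezers: chrome tweezers 110 mm long (along x), 10 mm wide, 5 mm high; bystander. Origin: centre of underside
- tube: frosted plastic tube standing on its cap, 38 mm across, 130 mm high; bystander. Origin: centre of underside
- cover_case: blue silicone thermometer cover case, 75 x 60 x 36 mm; bystander. Origin: centre of underside
- cream_jar: frosted cream jar, 40 mm across, 34 mm high; bystander. Origin: centre of underside
- nail_brush: wooden nail brush, 90 x 40 x 32 mm, long along its x; bystander. Origin: centre of underside

How it is judged:
On the way:
1. both soaps ride in the scoop's pan together, lifted clear of the tray (x of soap1_center in the frame of scoop between -0.085 and 0.06 m and y of soap1_center in the frame of scoop between -0.045 and 0.045 m and z of soap1_center in the frame of scoop between 0.005 and 0.06 m and x of soap2_center in the frame of scoop between -0.085 and 0.06 m and y of soap2_center in the frame of scoop between -0.045 and 0.045 m and z of soap2_center in the frame of scoop between 0.005 and 0.06 m and height (world z) of scoop above 0.05 m), for 0.2 s.
At the end, for the whole second after the job is handed in: Both soaps lie still inside the tin, their centres between its walls and below its 45 mm rim; the tin stands upright; the scoop lies level (within 0.1 rad) and at rest on the tiles, released (x of soap1_center in the frame of tin between -0.077 and 0.077 m and y of soap1_center in the frame of tin between -0.059 and 0.059 m and z of soap1_center in the frame of tin between 0 and 0.045 m and linear speed of each of soap1, soap2 below 0.03 m/s and x of soap2_center in the frame of tin between -0.077 and 0.077 m and y of soap2_center in the frame of tin between -0.059 and 0.059 m and z of soap2_center in the frame of tin between 0 and 0.045 m and height (world z) of scoop below 0.01 m and angle between each of scoop, tin's own z axis and vertical below 0.1 rad and linear speed of scoop below 0.02 m/s); the robot touches nothing.
It fails at once if the fingers touch a soap (contact force between the fingers and soap1 above 0.3 N or contact force between the fingers and soap2 above 0.3 N).
It fails at once if the tin is shoved more than 30 mm (distance of tin from where it was at the start of the episode above 0.03 m).
It fails at once if another thing on the tiles is moved more than 30 mm (distance of any of pillbox, tweezers, tube, cover_case, cream_jar, nail_brush from where it was at the start of the episode above 0.03 m).
It also fails if it takes over 59 s, if anything falls off the work surface, if the arm or the gripper's body presses on something with over 40 N, if the wrist force passes 120 N, or if a joint passes its speed limit or range.

## Working session

There is one attempt and no reset: what is moved stays moved. The work goes in short steps, Python scripts to look and compute and a tool call to move; the robot and the scene stay as the last step left them, time stands still between calls to the robot, and variables do not carry over. Pictures are saved under pics/ and viewed, about 8 in all and at most 12, crops included, and the job is handed in when it is done.

Besides the shell and the picture viewer there is one more tool, called as a command line: name --argument value ..., lists and objects as JSON in quotes. drive_tool: Moves the arm, as the interface text tells. Its arguments: {"type":"object","properties":{"increments":{"type":"array"},"jaw":{"type":"number"},"newtons":{"type":"number"}},"required":["increments"]}

```bash
ls; mkdir -p pics; cat > h.py <<'E'
import numpy as np, cv2
from scipy.spatial.transform import Rotation as R
from workcell import ctrl, imaging, job, models
def att(p):
    a=np.array(p["attitude"],float)
    return a if a.shape==(3,3) else (R.from_rotvec(a).as_matrix() if a.size==3 else R.from_quat(a).as_matrix())
def ray(cam,uv):
    p=imaging.camera_params(cam); u,v=uv
    if cam=="wrist":
        s=ctrl.get_state(); T=np.array(p["T_tool_cam"]); Rt=R.from_rotvec(s["eef_rot"]).as_matrix()
        x,y=(u-p["cx"])/p["fx"],(v-p["cy"])/p["fy"]; r=np.hypot(x,y)+1e-12
        d=np.array([x/r*np.sin(r),y/r*np.sin(r),np.cos(r)])
        return Rt@T[:3,3]+np.array(s["eef_pos"]),Rt@T[:3,:3]@d
    d=np.array([(u-p["cx"])/p["fx"],(v-p["cy"])/p["fy"],1.])
    return np.array(p["origin"]),att(p)@d
def at(cam,uv,z):
    o,d=ray(cam,uv); return o+d*(z-o[2])/d[2]
E
python3 - <<'E'
from h import *
for c in("scene","top"):
    print(c,imaging.camera_params(c)); cv2.imwrite(f"pics/{c}0.png",imaging.read_camera(c))
H=dict(scoop=0,scoop_grip=.047,scoop_lip=0,tray=0,soap1_center=.024,soap2_center=.024,tin=0,pillbox=0,tweezers=0,tube=0,cover_case=0,cream_jar=0,nail_brush=0)
for n,z in H.items():
    for c in("scene","top"):
        for d in models.place_of(c,n)[:2]:
            print(n,c,round(d["confidence"],2),np.round(d["xy"]),np.round(at(c,d["xy"],z),3))
s=ctrl.get_state();print(s["time"],s["eef_rot"],R.from_rotvec(s["eef_rot"]).as_matrix().round(3))
E
```

```text
pics
scene {'fx': 572.1272089092819, 'fy': 572.1272089092819, 'cx': 325.02280487493624, 'cy': 240.75861433791812, 'origin': array([ 1.12186423, -0.57922985,  1.02338554]), 'attitude': array([-2.3136838 , -0.83277104,  0.30094429])}
top {'fx': 498.1535684650806, 'fy': 498.1535684650806, 'cx': 330.53604755842116, 'cy': 244.21505148024855, 'origin': array([0.43021191, 0.03547611, 1.19750729]), 'attitude': array([-2.12358693,  2.15739808, -0.15086674])}
scoop scene 0.59 [268. 281.] [ 0.548 -0.076  0.   ]
scoop scene 0.56 [174. 357.] [ 0.533 -0.331  0.   ]
scoop top 0.78 [484. 273.] [ 0.533 -0.325  0.   ]
scoop top 0.74 [426. 191.] [ 0.738 -0.193  0.   ]
scoop_grip scene 0.6 [148. 307.] [ 0.432 -0.301  0.047]
scoop_grip top 0.92 [480. 320.] [ 0.424 -0.294  0.047]
scoop_lip scene 0.69 [185. 375.] [ 0.58  -0.345  0.   ]
scoop_lip scene 0.46 [298. 288.] [ 0.611 -0.047  0.   ]
scoop_lip top 0.89 [490. 253.] [ 0.581 -0.341  0.   ]
tray top 0.66 [480. 323.] [ 0.415 -0.309  0.   ]
tray top 0.64 [375. 240.] [ 0.618 -0.064  0.   ]
soap1_center scene 0.74 [297. 291.] [ 0.627 -0.066  0.024]
soap1_ce
[... 812 characters left out ...]
0.731 -0.335  0.   ]
cover_case scene 0.81 [297. 373.] [ 0.746 -0.202  0.   ]
cover_case scene 0.24 [297. 291.] [ 0.615 -0.053  0.   ]
cover_case top 0.76 [426. 190.] [ 0.74  -0.194  0.   ]
cream_jar scene 0.89 [227. 314.] [ 0.54  -0.192  0.   ]
cream_jar scene 0.29 [246. 413.] [ 0.725 -0.324  0.   ]
cream_jar top 0.59 [430. 269.] [ 0.546 -0.196  0.   ]
nail_brush scene 0.88 [385. 154.] [0.5   0.437 0.   ]
nail_brush scene 0.26 [283. 285.] [ 0.581 -0.061  0.   ]
nail_brush top 0.83 [164. 293.] [0.498 0.445 0.   ]
nail_brush top 0.43 [377. 240.] [ 0.619 -0.07   0.   ]
1.4 [-6.25360697e-01 -3.07867461e+00  3.56435369e-05] [[-0.921  0.39  -0.   ]
 [ 0.39   0.921 -0.   ]
 [ 0.    -0.    -1.   ]]
```

View pics/top0.png

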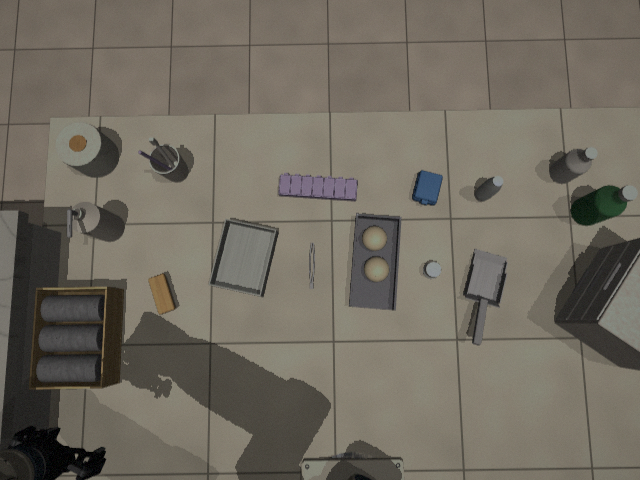

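View pics/scene0.png

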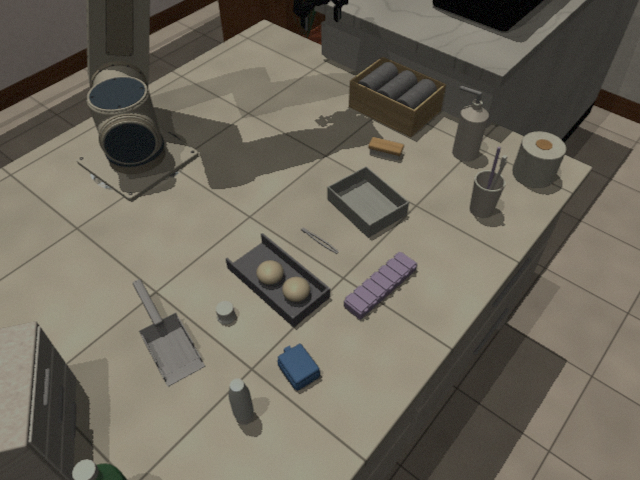

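```bash
cat >> h.py <<'E'
def inc(target,yang=None,s=None):
    """target: world TCP xyz; yang: desired world angle (deg) of tool y axis"""
    s=s or ctrl.get_state(); Rt=R.from_rotvec(s["eef_rot"]).as_matrix()
    d=Rt.T@(np.array(target)-np.array(s["eef_pos"]))*1000
    a=np.degrees(np.arctan2(Rt[1,1],Rt[0,1])); tw=0
    if yang is not None: tw=-((yang-a+180)%360-180)
    return np.round(np.r_[d,tw],1)
def st():
    s=ctrl.get_state(); Rt=R.from_rotvec(s["eef_rot"]).as_matrix()
    print("t",round(s["time"],2),"p",np.round(s["eef_pos"],4),"yang",round(np.degrees(np.arctan2(Rt[1,1],Rt[0,1])),2),"zdown",np.round(Rt[:,2],3),"F",np.round(s["force"],1),"M",np.round(s["ft_torque"],2),"w",round(s["grip_width"],3),"j",np.round(s["joint_pos"],2))
E
python3 - <<'E'
from h import *
print(inc([.42,.10,.231],73.5),inc([.40,-.27,.20],73.5))
for c in("top",):
  for n in("tray","tin","scoop"):
    imaging.read_camera(c)
    for d in models.cut_out(c,n)[:2]:
        m=d["region"].astype(np.uint8); r=cv2.minAreaRect(cv2.findNonZero(m)); 
        print(n,d["confidence"],m.sum(),[list(np.round(at(c,q,.034 if n=="tray" else .045 if n=="tin" else 0.02)[:2],3)) for q in cv2.boxPoints(r)])
E
```

```text
[-3.477e+02 -2.941e+02  3.000e-01 -6.500e+00] [-473.7 -642.5   31.3   -6.5]
tray 0.72 3323 [[np.float64(0.458), np.float64(0.004)], [np.float64(0.678), np.float64(-0.017)], [np.float64(0.668), np.float64(-0.127)], [np.float64(0.448), np.float64(-0.103)]]
tray 0.27 494 [[np.float64(0.573), np.float64(-0.032)], [np.float64(0.572), np.float64(-0.089)], [np.float64(0.516), np.float64(-0.087)], [np.float64(0.516), np.float64(-0.031)]]
tin 0.59 3902 [[np.float64(0.512), np.float64(0.331)], [np.float64(0.674), np.float64(0.294)], [np.float64(0.638), np.float64(0.162)], [np.float64(0.478), np.float64(0.201)]]
scoop 0.75 2196 [[np.float64(0.379), np.float64(-0.236)], [np.float64(0.59), np.float64(-0.298)], [np.float64(0.568), np.float64(-0.384)], [np.float64(0.358), np.float64(-0.32)]]
```

drive_tool --increments '[-348, -294, 0, -6, -348, -294, 0, -6, -348, -294, 0, -6, -348, -294, 0, -6, -348, -294, 0, -6, -348, -294, 0, -6, -348, -294, 0, -6, -474, -642, 20, -6]' --jaw 0

```text
time: 2.7
eef_pos: [0.4118, 0.0515, 0.228]
eef_rot: [0.463, 3.106, 0.0]
force: [0.8, -0.6, -0.5]
grip_width: 1.003
```

```bash
python3 -c "
from h import *
st();print(inc([.40,-.27,.20],73.5))"
```

```text
t 2.7 p [0.4118 0.0515 0.228 ] yang 73.03 zdown [ 0.001 -0.    -1.   ] F [ 0.8 -0.6 -0.5] M [ 0.02 -0.06 -0.04] w 1.003 j [-0.08  0.03 -0.27  1.28 -0.    0.22]
[ -82.6 -311.    28.1   -0.5]
```

drive_tool --increments '[-83, -311, 28, 0, -83, -311, 28, 0, -83, -311, 28, 0, -83, -311, 28, 0, -83, -311, 28, 0, -83, -311, 28, 0, -83, -311, 28, 0]'

```text
time: 3.58
eef_pos: [0.3986, -0.2683, 0.1997]
eef_rot: [-0.466, -3.106, -0.001]
force: [0.5, 0.2, -0.5]
grip_width: 1.002
```

```bash
python3 - <<'E'
from h import *
st()
p=imaging.camera_params("wrist");print({k:(np.round(v,3).tolist() if k[0]=="T" else v) for k,v in p.items()})
im=imaging.read_camera("wrist"); cv2.imwrite("pics/w1.png",im)
for n,z in(("scoop_grip",.047),("scoop_lip",0),("scoop",0),("tray",0),("soap1_center",.024),("soap2_center",.024)):
    for d in models.place_of("wrist",n)[:2]: print(n,round(d["confidence"],2),np.round(d["xy"]),np.round(at("wrist",d["xy"],z),3))
E
```

```text
t 3.58 p [ 0.3986 -0.2683  0.1997] yang 72.94 zdown [-0.001  0.001 -1.   ] F [ 0.5  0.2 -0.5] M [-0.01  0.01  0.01] w 1.002 j [-0.77  0.15 -0.2   1.22  0.   -0.47]
{'fx': 371.64829954431775, 'fy': 371.64829954431775, 'cx': 317.932460913004, 'cy': 234.8930119442141, 'T_tool_cam': [[-0.0, -0.965, -0.264, 0.066], [1.0, 0.0, -0.0, 0.0], [0.0, -0.264, 0.965, -0.142], [0.0, 0.0, 0.0, 1.0]]}
scoop_lip 0.7 [302. 380.] [ 0.583 -0.341  0.   ]
scoop 0.69 [300. 340.] [ 0.531 -0.326  0.   ]
tray 0.85 [530. 303.] [ 0.575 -0.063  0.   ]
soap1_center 0.93 [540. 346.] [ 0.622 -0.065  0.024]
soap2_center 0.57 [540. 289.] [ 0.545 -0.063  0.024]
```

View pics/w1.png

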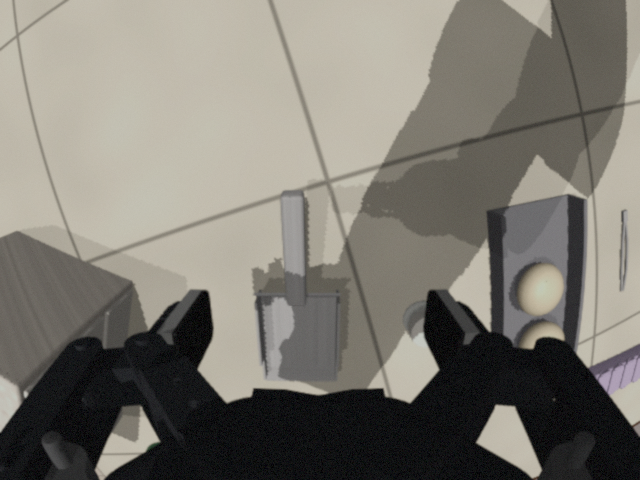

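```bash
python3 - <<'E'
from h import *
for uv,z in(((292,192),.068),((296,300),.042),((262,295),.035),((338,295),.035),((266,378),.0015),((335,380),.0015)): print(uv,np.round(at("wrist",uv,z),4))
for uv in ((488,212),(583,196)): print(uv,np.round(at("wrist",uv,.034),4))
print(inc([.4246,-.294,.08],73.5),inc([.4246,-.294,.028],73.5))
E
```

```text
(292, 192) [ 0.3702 -0.2784  0.068 ]
(296, 300) [ 0.4664 -0.3078  0.042 ]
(262, 295) [ 0.4559 -0.3376  0.035 ]
(338, 295) [ 0.4757 -0.2712  0.035 ]
(266, 378) [ 0.5692 -0.3802  0.0015]
(335, 380) [ 0.5936 -0.3058  0.0015]
(488, 212) [ 0.4408 -0.1178  0.034 ]
(583, 196) [ 0.4554 -0.0034  0.034 ]
[-32.1 -18.4 120.4  -0.4] [-32.1 -18.4 172.4  -0.4]
```

drive_tool --increments '[-31, -19, 120, 0, -31, -19, 120, 0, -31, -19, 140, 0, -31, -19, 172, 0, -31, -19, 172, 0]'

```text
time: 4.55
eef_pos: [0.4222, -0.2938, 0.0265]
eef_rot: [-0.462, -3.104, -0.004]
force: [0.2, -0.7, 0.6]
grip_width: 0.998
```

drive_tool --increments '[0, 0, 0, 0, 0, 0, 0, 0, 0, 0, 0, 0, 0, 0, 0, 0, 0, 0, 0, 0, 0, 0, 0, 0]' --jaw 1 --newtons 120

```text
time: 5.3
eef_pos: [0.4232, -0.2954, 0.0286]
eef_rot: [0.463, 3.107, -0.001]
force: [-1.0, 0.4, 4.8]
grip_width: 0.185
```

```bash
python3 - <<'E'
from h import *
st()
for c in("top","wrist"):
  imaging.read_camera(c)
  for n,z in(("scoop_lip",0),("scoop",0)):
    for d in models.place_of(c,n)[:2]: print(c,n,round(d["confidence"],2),np.round(d["xy"]),np.round(at(c,d["xy"],z),3))
E
```

```text
t 5.3 p [ 0.4232 -0.2954  0.0286] yang 73.04 zdown [ 0.001 -0.001 -1.   ] F [-1.   0.4  4.8] M [0.16 0.03 0.07] w 0.185 j [-0.77  0.35 -0.41  0.81  0.   -0.48]
top scoop_lip 0.63 [490. 253.] [ 0.582 -0.341  0.   ]
top scoop_lip 0.38 [480. 320.] [ 0.421 -0.307  0.   ]
top scoop 0.7 [487. 274.] [ 0.53  -0.331  0.   ]
```

```bash
python3 - <<'E'
import cv2,numpy as np
a=cv2.imread("pics/top0.png")[205:317,343:408]; b=cv2.imread("pics/scene0.png")[230:330,220:335]
a=cv2.resize(a,None,fx=5,fy=5,interpolation=cv2.INTER_CUBIC);b=cv2.resize(b,None,fx=4,fy=4,interpolation=cv2.INTER_CUBIC)
c=np.zeros((560,790,3),np.uint8);c[:,:325]=a;c[:400,328:788]=b
cv2.imwrite("pics/crop1.png",cv2.convertScaleAbs(c,alpha=1.7))
E
```

```text
(no output)
```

View pics/crop1.png

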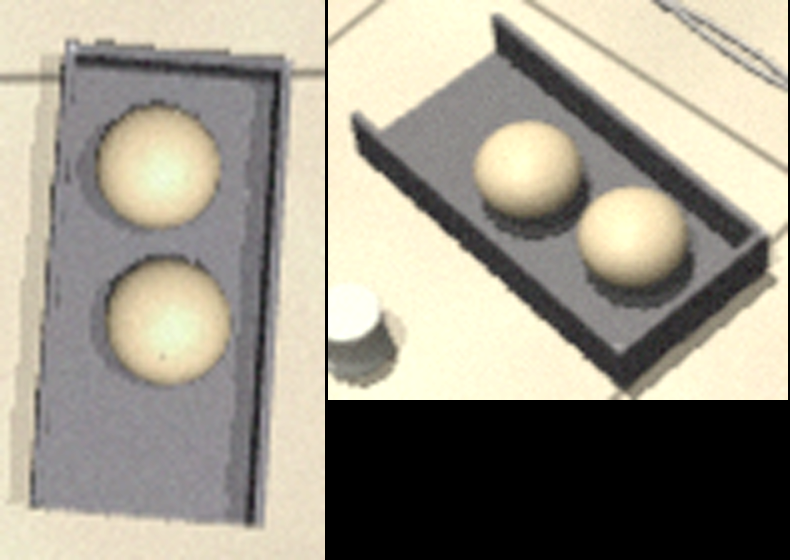

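drive_tool --increments '[0, 0, -20, 0, 0, 0, -70, 0, 0, 0, -120, 0, 0, 0, -120, 0, 0, 0, -120, 0]'

```text
time: 6.22
eef_pos: [0.4226, -0.2949, 0.1472]
eef_rot: [-0.463, -3.106, -0.001]
force: [-0.4, 0.0, -2.6]
grip_width: 0.184
```

```bash
python3 - <<'E'
from h import *
st()
for c,uv in(("top",(356.8,214.6)),("top",(400.8,217)),("top",(349.2,306.4)),("top",(395.2,309.6)),("scene",(262.3,234)),("scene",(227.5,259)),("scene",(329.8,289.5)),("scene",(293,316.2))): print(c,uv,np.round(at(c,uv,.034),4))
imaging.read_camera("wrist")
for c in("scene","top"):
  im=imaging.read_camera(c); cv2.imwrite(f"pics/{c}2.png",im)
  for n,z in(("scoop_lip",.12),("scoop",.12),("scoop_grip",.167)):
    for d in models.place_of(c,n)[:1]: print(c,n,round(d["confidence"],2),np.round(d["xy"]),np.round(at(c,d["xy"],z),3))
E
```

```text
t 6.22 p [ 0.4226 -0.2949  0.1472] yang 73.03 zdown [-0.001  0.001 -1.   ] F [-0.4  0.  -2.6] M [ 0.09  0.18 -0.01] w 0.184 j [-0.77  0.24 -0.22  1.11 -0.   -0.48]
top (356.8, 214.6) [ 0.6748 -0.0203  0.034 ]
top (400.8, 217) [ 0.6672 -0.1247  0.034 ]
top (349.2, 306.4) [0.458  0.0023 0.034 ]
top (395.2, 309.6) [ 0.4491 -0.1039  0.034 ]
scene (262.3, 234) [ 0.4652 -0.0018  0.034 ]
scene (227.5, 259) [ 0.4567 -0.1042  0.034 ]
scene (329.8, 289.5) [ 0.6829 -0.0238  0.034 ]
scene (293, 316.2) [ 0.6673 -0.1236  0.034 ]
scene scoop_lip 0.93 [172. 343.] [ 0.576 -0.344  0.12 ]
scene scoop 0.97 [162. 322.] [ 0.528 -0.327  0.12 ]
scene scoop_grip 0.63 [135. 271.] [ 0.433 -0.299  0.167]
top scoop_lip 0.58 [505. 247.] [ 0.579 -0.337  0.12 ]
top scoop 0.63 [499. 271.] [ 0.528 -0.32   0.12 ]
top scoop_grip 0.92 [497. 322.] [ 0.418 -0.294  0.167]
```

```bash
python3 - <<'E'
from h import *
print(inc([.3408,-.0405,.10],84.4))
E
```

```text
[152.8 219.6  47.8 -11.4]
```

drive_tool --increments '[25, 40, 5, -2, 55, 80, 10, -4, 85, 120, 20, -6, 115, 160, 30, -8, 140, 200, 40, -10, 153, 220, 48, -11.4, 153, 220, 48, -11.4, 153, 220, 48, -11.4]'

```text
time: 7.68
eef_pos: [0.3415, -0.0407, 0.1004]
eef_rot: [0.153, 3.137, -0.001]
force: [-0.5, -0.1, -1.2]
grip_width: 0.186
```

```bash
python3 - <<'E'
from h import *
st();print(inc([.3408,-.0405,.035],84.4))
for c in("scene","top"):
  im=imaging.read_camera(c); cv2.imwrite(f"pics/{c}3.png",im)
  for n,z in(("scoop_lip",.0714),("scoop",.0714),("soap1_center",.024),("soap2_center",.024)):
    for d in models.place_of(c,n)[:1]: print(c,n,round(d["confidence"],2),np.round(d["xy"]),np.round(at(c,d["xy"],z),3))
E
```

```text
t 7.67 p [ 0.3415 -0.0407  0.1004] yang 84.43 zdown [ 0.001 -0.001 -1.   ] F [-0.5 -0.1 -1.2] M [-0.03  0.15 -0.02] w 0.186 j [-0.36 -0.01 -0.65  0.93 -0.   -0.27]
[ 0.8  0.2 65.4  0. ]
scene scoop_lip 0.96 [256. 247.] [ 0.505 -0.058  0.071]
scene scoop 0.72 [243. 234.] [ 0.456 -0.051  0.071]
scene soap1_center 0.89 [296. 289.] [ 0.622 -0.063  0.024]
scene soap2_center 0.73 [270. 268.] [ 0.539 -0.057  0.024]
top scoop_lip 0.62 [375. 285.] [ 0.504 -0.056  0.071]
top scoop 0.66 [373. 310.] [ 0.449 -0.05   0.071]
top soap1_center 0.66 [375. 241.] [ 0.613 -0.063  0.024]
top soap2_center 0.8 [375. 270.] [ 0.544 -0.061  0.024]
```

drive_tool --increments '[0, 0, 40, 0, 0, 0, 60, 0, 0, 0, 63, 0, 0, 0, 65, 0, 0, 0, 67, 0, 0, 0, 67, 0]'

```text
time: 8.93
eef_pos: [0.3412, -0.0403, 0.0335]
eef_rot: [0.152, 3.137, -0.001]
force: [-0.7, 0.8, -1.5]
grip_width: 0.184
```

```bash
python3 - <<'E'
from h import *
st()
im=imaging.read_camera("scene"); cv2.imwrite("pics/s4.png",cv2.resize(im[200:340,180:360],None,fx=4,fy=4,interpolation=cv2.INTER_CUBIC))
E
```

```text
t 8.93 p [ 0.3412 -0.0403  0.0335] yang 84.44 zdown [ 0.001 -0.    -1.   ] F [-0.7  0.8 -1.5] M [-0.06  0.02  0.04] w 0.184 j [-0.36  0.08 -0.77  0.72 -0.   -0.27]
```

View pics/s4.png

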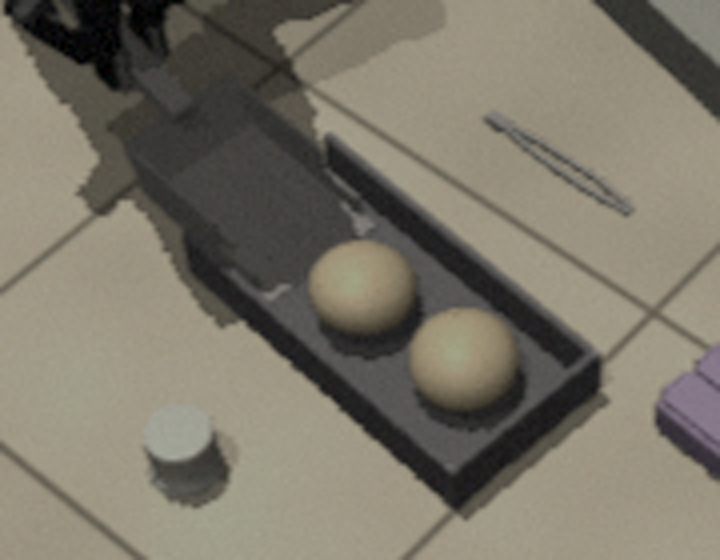

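drive_tool --increments '[-5, 0, 1, 0, -15, 0, 1.5, 0, -25, 0, 1.5, 0, -35, 0, 1.5, 0, -45, 0, 1.5, 0, -55, 0, 1.5, 0, -65, 0, 1.5, 0, -75, 0, 1.5, 0]'

```text
time: 9.98
eef_pos: [0.4165, -0.0476, 0.0321]
eef_rot: [0.152, 3.137, -0.001]
force: [-4.0, 0.9, 12.2]
grip_width: 0.19
```

drive_tool --increments '[-8, 0, 0, 0, -16, 0, 0, 0, -24, 0, 0, 0, -32, 0, 0, 0, -40, 0, 0, 0, -48, 0, 0, 0, -56, 0, 0, 0, -64, 0, 0, 0]'

```text
time: 10.98
eef_pos: [0.48, -0.0537, 0.0321]
eef_rot: [0.152, 3.138, -0.0]
force: [-4.9, 1.2, 14.0]
grip_width: 0.186
```

```bash
python3 - <<'E'
from h import *
st()
im=imaging.read_camera("scene"); cv2.imwrite("pics/s5.png",cv2.resize(im[200:340,180:360],None,fx=4,fy=4,interpolation=cv2.INTER_CUBIC))
E
```

```text
t 10.97 p [ 0.48   -0.0537  0.0321] yang 84.45 zdown [ 0. -0. -1.] F [-4.9  1.2 14. ] M [0.02 0.54 0.04] w 0.186 j [-0.29  0.3  -0.48  0.79 -0.   -0.19]
```

View pics/s5.png

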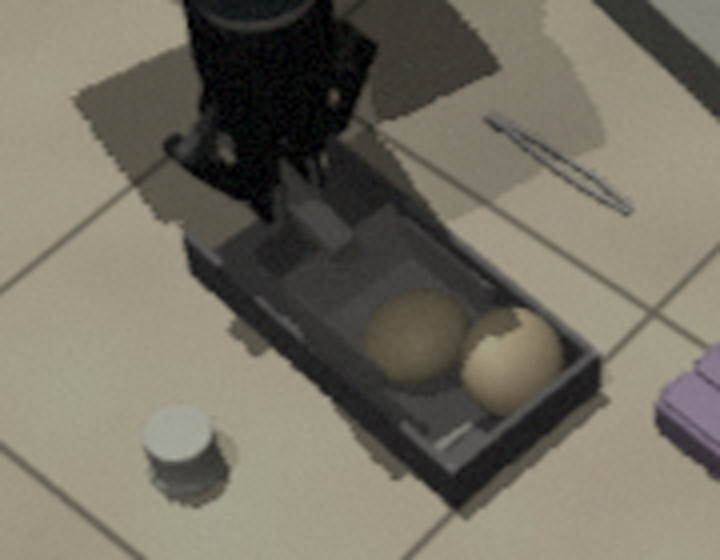

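drive_tool --increments '[-4, 0, 0, 0, -8, 0, 0, 0, -12, 0, 0, 0, -15, 0, 0, 0, -18, 0, 0, 0, -20, 0, 0, 0]'

```text
time: 11.78
eef_pos: [0.4999, -0.0556, 0.0322]
eef_rot: [0.152, 3.137, -0.001]
force: [-5.6, 0.1, 13.0]
grip_width: 0.187
```

drive_tool --increments '[-2, 0, 0, 0, -4, 0, 0, 0, -4, 0, 0, 0]'

```text
time: 12.15
eef_pos: [0.5027, -0.0559, 0.0321]
eef_rot: [-0.152, -3.136, 0.001]
force: [-10.2, 0.6, 16.8]
grip_width: 0.188
```

```bash
python3 - <<'E'
from h import *
st()
im=imaging.read_camera("scene"); cv2.imwrite("pics/s6.png",cv2.resize(im[200:340,180:360],None,fx=4,fy=4,interpolation=cv2.INTER_CUBIC))
for c in("scene","top"):
  imaging.read_camera(c)
  for n,z in(("scoop_lip",.004),("soap1_center",.027),("soap2_center",.027)):
    for d in models.place_of(c,n)[:2]: print(c,n,round(d["confidence"],2),np.round(d["xy"]),np.round(at(c,d["xy"],z),3))
E
```

```text
t 12.15 p [ 0.5027 -0.0559  0.0321] yang 84.45 zdown [-0.001 -0.    -1.   ] F [-10.2   0.6  16.8] M [-0.01  1.43  0.01] w 0.188 j [-0.28  0.33 -0.43  0.82 -0.   -0.18]
scene scoop_lip 0.82 [308. 306.] [ 0.66  -0.069  0.004]
scene scoop_lip 0.4 [284. 281.] [ 0.578 -0.053  0.004]
scene soap1_center 0.6 [305. 292.] [ 0.644 -0.058  0.027]
scene soap2_center 0.9 [285. 282.] [ 0.593 -0.066  0.027]
top scoop_lip 0.97 [374. 222.] [ 0.662 -0.062  0.004]
top soap1_center 0.56 [372. 230.] [ 0.639 -0.057  0.027]
```

View pics/s6.png

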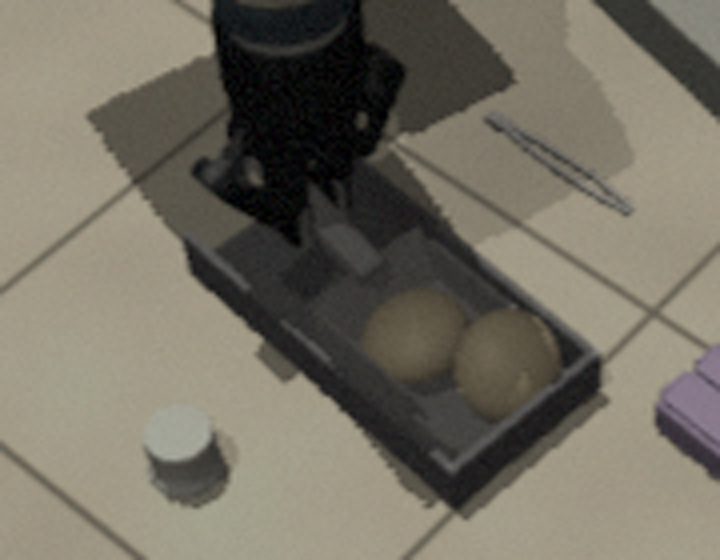

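drive_tool --increments '[0, 0, -2, 0, 0, 0, -6, 0, 0, 0, -12, 0, 0, 0, -20, 0, 0, 0, -30, 0, 0, 0, -42, 0, 0, 0, -52, 0, 0, 0, -56, 0]'

```text
time: 13.6
eef_pos: [0.5034, -0.0561, 0.0885]
eef_rot: [0.153, 3.137, -0.0]
force: [-0.1, 0.5, -4.2]
grip_width: 0.185
```

```bash
python3 - <<'E'
from h import *
st()
im=imaging.read_camera("scene"); cv2.imwrite("pics/s7.png",cv2.resize(im[180:320,180:360],None,fx=4,fy=4,interpolation=cv2.INTER_CUBIC))
for c in("scene","top"):
  imaging.read_camera(c)
  for n,z in(("scoop_lip",.06),("soap1_center",.083),("soap2_center",.083)):
    for d in models.place_of(c,n)[:2]: print(c,n,round(d["confidence"],2),np.round(d["xy"]),np.round(at(c,d["xy"],z),3))
E
```

```text
t 13.6 p [ 0.5034 -0.0561  0.0885] yang 84.43 zdown [ 0.001 -0.    -1.   ] F [-0.1  0.5 -4.2] M [0.   0.3  0.02] w 0.185 j [-0.28  0.27 -0.34  0.95  0.   -0.18]
scene scoop_lip 0.7 [308. 289.] [ 0.659 -0.067  0.06 ]
scene soap1_center 0.95 [309. 282.] [ 0.66  -0.063  0.083]
scene soap2_center 0.86 [285. 268.] [ 0.6   -0.069  0.083]
top scoop_lip 0.7 [376. 215.] [ 0.668 -0.064  0.06 ]
top soap1_center 0.84 [376. 220.] [ 0.651 -0.061  0.083]
top soap1_center 0.58 [311. 265.] [0.55  0.089 0.083]
top soap2_center 0.43 [319. 186.] [0.732 0.067 0.083]
top soap2_center 0.26 [433. 270.] [ 0.536 -0.185  0.083]
```

View pics/s7.png

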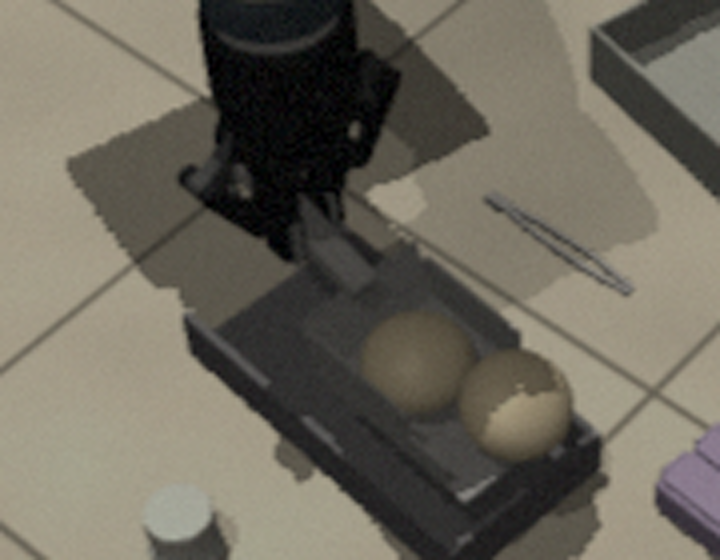

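drive_tool --increments '[2, 0, -2, 0, 6, 0, -5, 0, 12, 0, -9, 0, 20, 0, -14, 0, 30, 0, -19, 0, 43, 0, -24, 0, 58, 0, -28, 0, 75, 0, -30, 0]'

```text
time: 15.05
eef_pos: [0.4273, -0.0486, 0.1178]
eef_rot: [0.152, 3.138, -0.0]
force: [-0.3, -1.3, -2.4]
grip_width: 0.186
```

```bash
python3 - <<'E'
from h import *
st()
for c in("scene","top"):
  im=imaging.read_camera(c); cv2.imwrite(f"pics/{c}8.png",im)
  for n,z in(("scoop_lip",.09),("scoop",.09),("soap1_center",.113),("soap2_center",.113)):
    for d in models.place_of(c,n)[:2]: print(c,n,round(d["confidence"],2),np.round(d["xy"]),np.round(at(c,d["xy"],z),3))
print(inc([.41,.2,.19],80))
E
```

```text
t 15.05 p [ 0.4273 -0.0486  0.1178] yang 84.44 zdown [ 0. -0. -1.] F [-0.3 -1.3 -2.4] M [0.01 0.35 0.04] w 0.186 j [-0.31  0.12 -0.46  0.99 -0.   -0.21]
scene scoop_lip 0.97 [280. 262.] [ 0.584 -0.068  0.09 ]
scene scoop 0.94 [267. 253.] [ 0.546 -0.066  0.09 ]
scene scoop 0.41 [280. 255.] [ 0.571 -0.054  0.09 ]
scene soap1_center 0.89 [282. 251.] [ 0.581 -0.055  0.113]
scene soap2_center 0.81 [259. 240.] [ 0.524 -0.065  0.113]
top scoop_lip 0.74 [376. 247.] [ 0.587 -0.059  0.09 ]
top scoop_lip 0.42 [425. 191.] [ 0.715 -0.174  0.09 ]
top scoop 0.92 [376. 270.] [ 0.537 -0.057  0.09 ]
top soap1_center 0.71 [372. 252.] [ 0.574 -0.048  0.113]
top soap1_center 0.27 [379. 276.] [ 0.522 -0.062  0.113]
top soap2_center 0.69 [245. 260.] [0.561 0.23  0.113]
top soap2_center 0.62 [381. 278.] [ 0.517 -0.065  0.113]
[ 42.7 245.8 -72.6   4.4]
```

```bash
python3 - <<'E'
from h import *
d=inc([.464,.272,.146],77.1); print(d)
v=np.r_[np.arange(1,8),7,7,np.arange(7,0,-1)];f=np.cumsum(v)/v.sum();print(len(f),np.round(f,3))
for a in f: print(*np.round(d*a,1),sep=", ",end=",  ")
E
```

```text
[ -4.  322.7 -28.6   7.3]
16 [0.014 0.043 0.086 0.143 0.214 0.3   0.4   0.5   0.6   0.7   0.786 0.857
 0.914 0.957 0.986 1.   ]
-0.1, 4.6, -0.4, 0.1,  -0.2, 13.8, -1.2, 0.3,  -0.3, 27.7, -2.5, 0.6,  -0.6, 46.1, -4.1, 1.0,  -0.9, 69.1, -6.1, 1.6,  -1.2, 96.8, -8.6, 2.2,  -1.6, 129.1, -11.4, 2.9,  -2.0, 161.4, -14.3, 3.6,  -2.4, 193.6, -17.2, 4.4,  -2.8, 225.9, -20.0, 5.1,  -3.1, 253.6, -22.5, 5.7,  -3.4, 276.6, -24.5, 6.3,  -3.7, 295.0, -26.1, 6.7,  -3.8, 308.9, -27.4, 7.0,  -3.9, 318.1, -28.2, 7.2,  -4.0, 322.7, -28.6, 7.3,
```

drive_tool --increments '[0, 5, 0, 0, 0, 16, -1, 0.5, 0, 33, -3, 1, 0, 55, -6, 2, -1, 80, -9, 3, -1, 105, -12, 4, -1, 125, -14, 5, -1, 137, -15, 5.5]'

```text
time: 16.55
eef_pos: [0.4427, 0.089, 0.1327]
eef_rot: [0.302, 3.127, 0.0]
force: [0.4, 0.4, -2.8]
grip_width: 0.191
```

```bash
python3 - <<'E'
from h import *
st()
for c in("scene","top"):
  im=imaging.read_camera(c)
  for n,z in(("scoop_lip",.105),("scoop",.105),("soap1_center",.128),("soap2_center",.128)):
    for d in models.place_of(c,n)[:1]: print(c,n,round(d["confidence"],2),np.round(d["xy"]),np.round(at(c,d["xy"],z),3))
print(inc([.464,.272,.146],77.1))
E
```

```text
t 16.55 p [0.4427 0.089  0.1327] yang 78.98 zdown [ 0.  0. -1.] F [ 0.4  0.4 -2.8] M [ 0.11  0.26 -0.01] w 0.191 j [ 0.01  0.15 -0.39  1.04  0.    0.2 ]
scene scoop_lip 0.92 [324. 229.] [0.604 0.053 0.105]
scene scoop 0.74 [324. 227.] [0.6   0.056 0.105]
scene soap1_center 0.87 [326. 217.] [0.598 0.064 0.128]
scene soap2_center 0.91 [304. 204.] [0.538 0.065 0.128]
top scoop_lip 0.79 [324. 241.] [0.601 0.058 0.105]
top scoop 0.98 [317. 266.] [0.546 0.073 0.105]
top soap2_center 0.57 [319. 273.] [0.529 0.068 0.128]
[ 14.8 185.5 -13.5   1.8]
```

drive_tool --increments '[1, 5, 0, 0, 2, 17, -2, 0, 4, 37, -4, 0.5, 7, 64, -6, 1, 10, 96, -8, 1.5, 12, 126, -10, 2, 14, 150, -12, 2, 15, 168, -13, 2]'

```text
time: 18.05
eef_pos: [0.4601, 0.2571, 0.1456]
eef_rot: [0.355, 3.121, 0.0]
force: [1.1, -0.7, -2.3]
grip_width: 0.188
```

drive_tool --increments '[0, 10, 0, 0, 0, 16, 0, 0, 0, 18, 0, 0, 0, 18, 0, 0]'

```text
time: 18.55
eef_pos: [0.4644, 0.2725, 0.1455]
eef_rot: [-0.358, -3.121, 0.0]
force: [0.2, 0.6, -2.9]
grip_width: 0.189
```

```bash
python3 - <<'E'
from h import *
st()
im=imaging.read_camera("scene"); cv2.imwrite("pics/s9.png",cv2.resize(im[80:280,230:470],None,fx=3,fy=3,interpolation=cv2.INTER_CUBIC))
for c in("scene","top"):
  im=imaging.read_camera(c)
  for n,z in(("scoop_lip",.117),("scoop",.117),("soap1_center",.14),("soap2_center",.14),("tin",0)):
    for d in models.place_of(c,n)[:1]: print(c,n,round(d["confidence"],2),np.round(d["xy"]),np.round(at(c,d["xy"],z),3))
print(inc([.464,.272,.146],77.1))
E
```

```text
t 18.55 p [0.4644 0.2725 0.1455] yang 76.91 zdown [-0. -0. -1.] F [ 0.2  0.6 -2.9] M [0.02 0.33 0.04] w 0.189 j [ 0.37  0.28 -0.17  1.12 -0.    0.6 ]
scene scoop_lip 0.67 [381. 183.] [0.623 0.234 0.117]
scene scoop 0.72 [368. 172.] [0.577 0.246 0.117]
scene soap1_center 0.64 [382. 173.] [0.617 0.242 0.14 ]
scene soap2_center 0.83 [360. 159.] [0.551 0.248 0.14 ]
scene tin 0.92 [367. 209.] [0.584 0.242 0.   ]
top scoop_lip 0.59 [235. 236.] [0.614 0.253 0.117]
top scoop 0.97 [235. 259.] [0.563 0.252 0.117]
top soap1_center 0.75 [233. 234.] [0.613 0.252 0.14 ]
top soap2_center 0.71 [234. 262.] [0.553 0.249 0.14 ]
top tin 0.55 [245. 258.] [0.579 0.252 0.   ]
[ 0.1 -0.9 -0.4 -0.2]
```

View pics/s9.png

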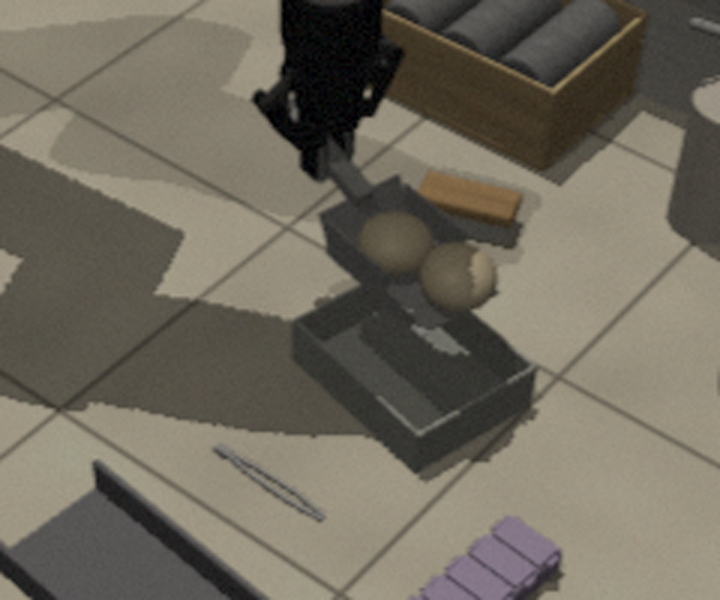

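drive_tool --increments '[0.5, 0, 1, 0, 1.5, 0, 4, 0, 3, 0, 8, 0, 5, 0, 13, 0, 7, 0, 18, 0, 9, 0, 22, 0, 10, 0, 24, 0, 10, 0, 25, 0]'

```text
time: 20.2
eef_pos: [0.4545, 0.2752, 0.1205]
eef_rot: [-0.357, -3.121, 0.0]
force: [0.7, -0.5, -3.7]
grip_width: 0.188
```

drive_tool --increments '[0, 0, 0, 0, 0, 0, 0, 0, 0, 0, 0, 0]' --newtons 20

```text
time: 20.58
eef_pos: [0.4546, 0.2751, 0.1206]
eef_rot: [0.357, 3.121, 0.0]
force: [0.3, -0.5, -3.3]
grip_width: 0.185
```

```bash
cat >> h.py <<'E'
def look(zs,cs=("scene","top")):
    for c in cs:
      imaging.read_camera(c)
      for n,z in zs.items():
        for d in models.place_of(c,n)[:1]: print(c,n,round(d["confidence"],2),np.round(d["xy"]),np.round(at(c,d["xy"],z),3))
E
python3 - <<'E'
from h import *
st()
look(dict(scoop_lip=.09,scoop=.09,soap1_center=.113,soap2_center=.113,tin=0))
E
```

```text
t 20.57 p [0.4546 0.2751 0.1206] yang 76.94 zdown [ 0.  0. -1.] F [ 0.3 -0.5 -3.3] M [ 0.11  0.34 -0.02] w 0.185 j [ 0.39  0.28 -0.23  1.05  0.    0.61]
scene scoop_lip 0.91 [379. 190.] [0.615 0.238 0.09 ]
scene scoop 0.76 [363. 178.] [0.563 0.247 0.09 ]
scene soap1_center 0.98 [378. 178.] [0.606 0.247 0.113]
scene soap2_center 0.56 [360. 166.] [0.548 0.254 0.113]
scene tin 0.76 [366. 211.] [0.587 0.237 0.   ]
top scoop_lip 0.67 [241. 237.] [0.616 0.245 0.09 ]
top scoop 0.94 [237. 261.] [0.562 0.254 0.09 ]
top soap1_center 0.94 [234. 242.] [0.6   0.255 0.113]
top soap2_center 0.9 [233. 271.] [0.537 0.257 0.113]
top tin 0.86 [246. 257.] [0.582 0.25  0.   ]
```

drive_tool --increments '[0, 0, 0, 0, 0, 0, 0, 0, 0, 0, 0, 0]' --jaw 0.82

```text
time: 21.55
eef_pos: [0.4546, 0.2751, 0.1206]
eef_rot: [0.357, 3.121, -0.0]
force: [0.4, -0.3, -2.1]
grip_width: 0.187
```

```bash
python3 - <<'E'
from h import *
st()
look(dict(scoop_lip=.09,soap1_center=.113,soap2_center=.113))
E
```

```text
t 21.55 p [0.4546 0.2751 0.1206] yang 76.94 zdown [ 0. -0. -1.] F [ 0.4 -0.3 -2.1] M [ 0.05  0.29 -0.  ] w 0.187 j [ 0.39  0.28 -0.23  1.05 -0.    0.61]
scene scoop_lip 0.96 [377. 189.] [0.612 0.236 0.09 ]
scene soap1_center 0.56 [379. 175.] [0.6   0.256 0.113]
scene soap2_center 0.55 [359. 167.] [0.547 0.25  0.113]
top scoop_lip 0.78 [242. 236.] [0.619 0.243 0.09 ]
top soap1_center 0.75 [237. 243.] [0.599 0.249 0.113]
top soap2_center 0.82 [235. 269.] [0.541 0.253 0.113]
```

drive_tool --increments '[0, 0, 0, 0, 0, 0, 0, 0]' --jaw 0.81

```text
time: 22.2
eef_pos: [0.4546, 0.2751, 0.1206]
eef_rot: [0.357, 3.121, -0.0]
force: [-1.2, -0.6, -3.3]
grip_width: 0.193
```

```bash
python3 - <<'E'
from h import *
st()
look(dict(scoop_lip=.09,soap1_center=.113))
E
```

```text
t 22.2 p [0.4546 0.2751 0.1206] yang 76.94 zdown [ 0. -0. -1.] F [-1.2 -0.6 -3.3] M [0.05 0.25 0.  ] w 0.193 j [ 0.39  0.28 -0.23  1.05 -0.    0.61]
scene scoop_lip 0.92 [378. 188.] [0.612 0.24  0.09 ]
scene soap1_center 0.63 [377. 178.] [0.604 0.245 0.113]
top scoop_lip 0.83 [240. 239.] [0.612 0.247 0.09 ]
top soap1_center 0.77 [238. 243.] [0.599 0.248 0.113]
```

drive_tool --increments '[0, 0, 0, 0, 0, 0, 0, 0]' --jaw 0.8

```text
time: 22.75
eef_pos: [0.4546, 0.2751, 0.1206]
eef_rot: [0.357, 3.121, 0.0]
force: [0.6, 0.7, -3.5]
grip_width: 0.203
```

```bash
python3 - <<'E'
from h import *
st()
look(dict(scoop_lip=.09,soap1_center=.113))
E
```

```text
t 22.75 p [0.4546 0.2751 0.1206] yang 76.94 zdown [ 0. -0. -1.] F [ 0.6  0.7 -3.5] M [0.02 0.38 0.07] w 0.203 j [ 0.39  0.28 -0.23  1.05 -0.    0.61]
scene scoop_lip 0.66 [378. 186.] [0.607 0.248 0.09 ]
scene soap1_center 0.81 [377. 179.] [0.605 0.243 0.113]
top scoop_lip 0.56 [242. 239.] [0.611 0.242 0.09 ]
top soap1_center 0.94 [237. 242.] [0.601 0.249 0.113]
```

drive_tool --increments '[0, 0, 0, 0, 0, 0, 0, 0]' --jaw 0.793

```text
time: 23.3
eef_pos: [0.4546, 0.2751, 0.1206]
eef_rot: [0.357, 3.121, 0.0]
force: [1.1, -0.4, -0.5]
grip_width: 0.206
```

```bash
python3 - <<'E'
from h import *
st()
look(dict(scoop_lip=.09,soap1_center=.113))
E
```

```text
t 23.3 p [0.4546 0.2751 0.1206] yang 76.94 zdown [ 0.  0. -1.] F [ 1.1 -0.4 -0.5] M [-0.07  0.01 -0.02] w 0.206 j [ 0.39  0.28 -0.23  1.05 -0.    0.61]
scene scoop_lip 0.86 [358. 199.] [0.598 0.183 0.09 ]
scene soap1_center 0.97 [373. 203.] [0.644 0.176 0.113]
top scoop_lip 0.97 [244. 269.] [0.542 0.236 0.09 ]
top soap1_center 0.96 [243. 256.] [0.57  0.235 0.113]
```

```bash
python3 - <<'E'
from h import *
im=imaging.read_camera("scene"); cv2.imwrite("pics/s10.png",cv2.resize(im[80:280,230:470],None,fx=3,fy=3,interpolation=cv2.INTER_CUBIC))
E
```

```text
(no output)
```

View pics/s10.png

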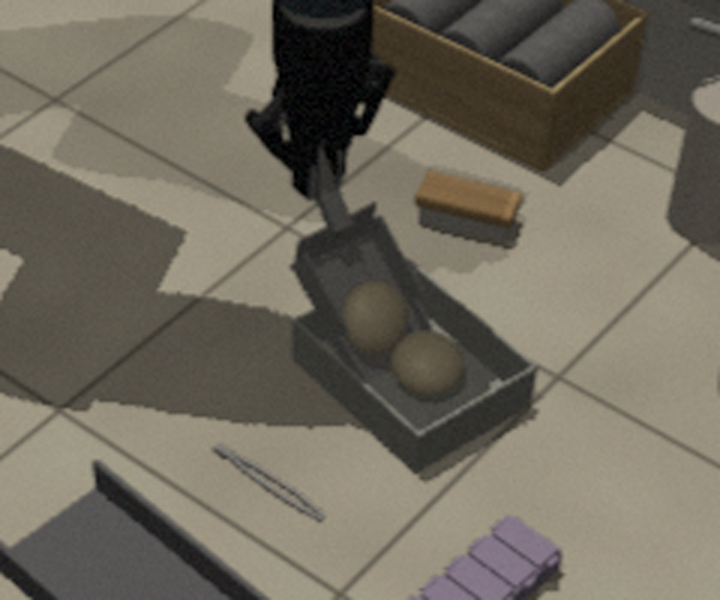

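drive_tool --increments '[0, 0, 0, 0, 0, 0, 0, 0, 0, 0, -5, 0, 0, 0, -12, 0, 0, 0, -20, 0, 0, 0, -30, 0, 0, 0, -40, 0, 0, 0, -50, 0]' --jaw 1 --newtons 100

```text
time: 24.65
eef_pos: [0.4547, 0.2752, 0.1715]
eef_rot: [0.357, 3.121, 0.0]
force: [0.4, 0.4, -2.3]
grip_width: 0.194
```

```bash
python3 - <<'E'
from h import *
st()
im=imaging.read_camera("scene"); cv2.imwrite("pics/s11.png",cv2.resize(im[80:280,230:470],None,fx=3,fy=3,interpolation=cv2.INTER_CUBIC))
look(dict(scoop_lip=.05,scoop=.08,soap1_center=.023,soap2_center=.023,tin=0))
E
```

```text
t 24.65 p [0.4547 0.2752 0.1715] yang 76.94 zdown [ 0.001  0.    -1.   ] F [ 0.4  0.4 -2.3] M [-0.07  0.04 -0.08] w 0.194 j [ 0.39  0.25 -0.14  1.18 -0.    0.61]
scene scoop_lip 0.64 [360. 184.] [0.548 0.258 0.05 ]
scene scoop 0.9 [352. 166.] [0.513 0.27  0.08 ]
scene soap1_center 0.9 [373. 202.] [0.594 0.251 0.023]
scene soap2_center 0.69 [369. 214.] [0.611 0.214 0.023]
scene tin 0.85 [366. 207.] [0.579 0.245 0.   ]
top scoop_lip 0.9 [239. 263.] [0.562 0.257 0.05 ]
top scoop 0.91 [232. 284.] [0.51  0.265 0.08 ]
top soap1_center 0.8 [243. 258.] [0.577 0.251 0.023]
top soap2_center 0.58 [260. 242.] [0.615 0.211 0.023]
top tin 0.96 [247. 257.] [0.581 0.246 0.   ]
```

View pics/s11.png

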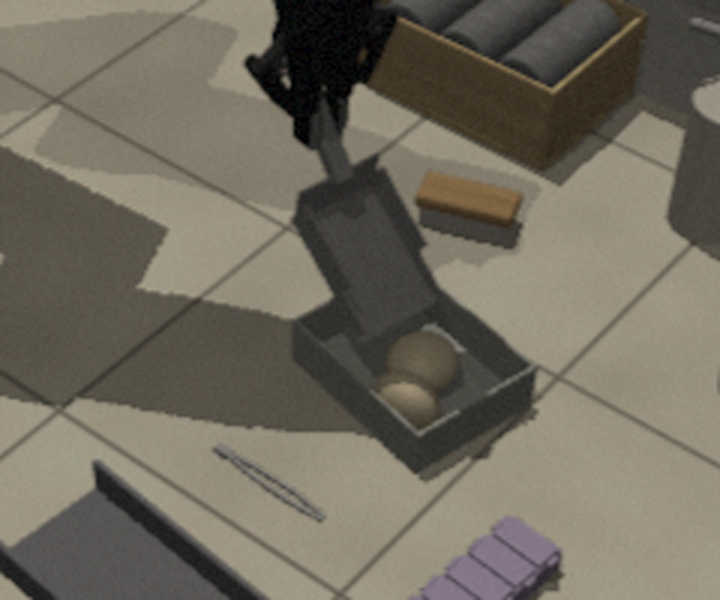

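drive_tool --increments '[0, 0, -20, 0, 0, 0, -50, 0, 0, 0, -60, 0, 0, 0, -60, 0]'

```text
time: 25.8
eef_pos: [0.4548, 0.2752, 0.2306]
eef_rot: [0.357, 3.12, 0.001]
force: [-0.3, -0.2, -1.6]
grip_width: 0.193
```

```bash
python3 - <<'E'
from h import *
st()
print(inc([.423,-.295,.17],73))
look(dict(soap1_center=.023,soap2_center=.023))
E
```

```text
t 25.8 p [0.4548 0.2752 0.2306] yang 76.94 zdown [ 0.001  0.    -1.   ] F [-0.3 -0.2 -1.6] M [0.04 0.09 0.02] w 0.193 j [ 0.39  0.23 -0.02  1.32 -0.    0.61]
[ -97.9 -562.6   60.4    3.9]
scene soap1_center 0.58 [282. 285.] [ 0.592 -0.075  0.023]
scene soap2_center 0.66 [372. 212.] [0.611 0.224 0.023]
top soap1_center 0.73 [240. 257.] [0.58  0.259 0.023]
top soap2_center 0.89 [261. 242.] [0.613 0.208 0.023]
```

drive_tool --increments '[-5, -30, 0, 0, -16, -90, 0, 1, -26, -150, 0, 1, -37, -210, 0, 2, -47, -270, 5, 2, -58, -330, 10, 3, -68, -390, 20, 3, -77, -440, 30, 4]'

```text
time: 27.1
eef_pos: [0.4296, -0.1731, 0.2001]
eef_rot: [0.468, 3.106, -0.0]
force: [0.5, 1.2, -1.9]
grip_width: 0.193
```

drive_tool --increments '[-8, -60, 10, 0, -16, -100, 20, 0, -20, -122, 30, 0, -20, -122, 30, 0]'

```text
time: 27.6
eef_pos: [0.4129, -0.2939, 0.1693]
eef_rot: [-0.469, -3.105, -0.002]
force: [-0.8, 1.0, -1.4]
grip_width: 0.191
```

```bash
python3 - <<'E'
from h import *
st()
look(dict(scoop_lip=.05,scoop=.08))
E
```

```text
t 27.6 p [ 0.4129 -0.2939  0.1693] yang 72.84 zdown [-0.002  0.002 -1.   ] F [-0.8  1.  -1.4] M [ 0.04  0.08 -0.02] w 0.191 j [-0.78  0.21 -0.2   1.16  0.   -0.48]
scene scoop_lip 0.57 [165. 333.] [ 0.507 -0.321  0.05 ]
scene scoop 0.73 [153. 314.] [ 0.474 -0.315  0.08 ]
top scoop_lip 0.7 [488. 280.] [ 0.513 -0.317  0.05 ]
top scoop 0.59 [489. 299.] [ 0.468 -0.307  0.08 ]
```

drive_tool --increments '[0, 0, 20, 0, 0, 0, 40, 0, 0, 0, 50, 0, 0, 0, 60, 0, 0, 0, 70, 0, 0, 0, 80, 0]' --jaw 0.8 --newtons 20

```text
time: 28.65
eef_pos: [0.4141, -0.2938, 0.0914]
eef_rot: [0.465, 3.105, -0.002]
force: [-1.9, 1.2, 4.8]
grip_width: 0.201
```

```bash
python3 - <<'E'
from h import *
st()
look(dict(scoop_lip=0,scoop=.03,scoop_grip=.11))
E
```

```text
t 28.65 p [ 0.4141 -0.2938  0.0914] yang 72.95 zdown [ 0.002 -0.002 -1.   ] F [-1.9  1.2  4.8] M [-0.02  0.04  0.01] w 0.201 j [-0.78  0.27 -0.34  0.96 -0.   -0.48]
scene scoop_lip 0.81 [175. 359.] [ 0.536 -0.334  0.   ]
scene scoop_grip 0.58 [138. 284.] [ 0.419 -0.298  0.11 ]
top scoop_lip 0.83 [484. 270.] [ 0.542 -0.324  0.   ]
top scoop 0.82 [481. 287.] [ 0.498 -0.306  0.03 ]
top scoop_grip 0.59 [487. 324.] [ 0.413 -0.292  0.11 ]
```

drive_tool --increments '[0, 0, 10, 0, 0, 0, 20, 0, 0, 0, 30, 0, 0, 0, 40, 0, 0, 0, 48, 0, 0, 0, 54, 0, 0, 0, 58, 0, 0, 0, 62, 0]'

```text
time: 30.05
eef_pos: [0.4134, -0.2935, 0.0286]
eef_rot: [0.466, 3.107, -0.0]
force: [-4.3, 1.6, 11.6]
grip_width: 0.203
```

```bash
python3 - <<'E'
from h import *
st()
look(dict(scoop_lip=0,scoop=0,scoop_grip=.047))
E
```

```text
t 30.05 p [ 0.4134 -0.2935  0.0286] yang 72.94 zdown [-0. -0. -1.] F [-4.3  1.6 11.6] M [0.23 0.49 0.03] w 0.203 j [-0.78  0.33 -0.43  0.81 -0.   -0.49]
scene scoop_lip 0.84 [180. 372.] [ 0.566 -0.347  0.   ]
scene scoop 0.61 [172. 352.] [ 0.52  -0.327  0.   ]
scene scoop_grip 0.87 [143. 304.] [ 0.418 -0.304  0.047]
top scoop_lip 0.92 [490. 256.] [ 0.574 -0.342  0.   ]
top scoop 0.58 [482. 278.] [ 0.523 -0.32   0.   ]
top scoop_grip 0.64 [480. 325.] [ 0.412 -0.294  0.047]
```

Level on the tiles; now release, then withdraw upward.

drive_tool --increments '[0, 0, 0, 0, 0, 0, 0, 0, 0, 0, 0, 0, 0, 0, 0, 0, 0, 0, 0, 0, 0, 0, 0, 0]' --jaw 0

```text
time: 31.2
eef_pos: [0.4134, -0.2934, 0.0285]
eef_rot: [-0.466, -3.107, 0.0]
force: [-0.2, -0.3, 0.6]
grip_width: 0.999
```

drive_tool --increments '[0, 0, -10, 0, 0, 0, -30, 0, 0, 0, -70, 0, 0, 0, -110, 0, 0, 0, -150, 0, 0, 0, -150, 0]'

```text
time: 31.95
eef_pos: [0.4145, -0.2944, 0.1822]
eef_rot: [0.465, 3.102, -0.006]
force: [0.4, 0.2, -0.3]
grip_width: 0.997
```

```bash
python3 - <<'E'
from h import *
st()
look(dict(scoop_lip=0,scoop=0,scoop_grip=.047,soap1_center=.023,soap2_center=.023,tin=0,pillbox=0,tweezers=0,tube=0,cover_case=0,cream_jar=0,nail_brush=0))
t=imaging.read_camera("top"); s=imaging.read_camera("scene")
c=np.zeros((590,790,3),np.uint8)
c[:280,:330]=cv2.resize(t[205:309,205:275],(330,280*1)) if 0 else cv2.resize(t[210:302,200:308],(330,280),interpolation=cv2.INTER_CUBIC)
c[285:585,:330]=cv2.resize(t[240:360,440:572],(330,300),interpolation=cv2.INTER_CUBIC)
c[:290,340:]=cv2.resize(s[160:245,310:442],(450,290),interpolation=cv2.INTER_CUBIC)
c[295:585,340:]=cv2.resize(s[270:390,100:286],(450,290),interpolation=cv2.INTER_CUBIC)
cv2.imwrite("pics/fin.png",cv2.convertScaleAbs(c,alpha=1.4))
E
```

```text
t 31.95 p [ 0.4145 -0.2944  0.1822] yang 72.94 zdown [ 0.004 -0.004 -1.   ] F [ 0.4  0.2 -0.3] M [-0.   -0.07 -0.05] w 0.997 j [-0.78  0.2  -0.18  1.18 -0.   -0.48]
scene scoop_lip 0.58 [183. 370.] [ 0.567 -0.34   0.   ]
scene scoop 0.74 [174. 351.] [ 0.522 -0.324  0.   ]
scene scoop_grip 0.75 [146. 305.] [ 0.424 -0.301  0.047]
scene soap1_center 0.63 [372. 201.] [0.591 0.253 0.023]
scene soap2_center 0.7 [370. 214.] [0.612 0.216 0.023]
scene tin 0.91 [368. 209.] [0.587 0.243 0.   ]
scene pillbox 0.58 [380. 284.] [0.744 0.079 0.   ]
scene tweezers 0.53 [322. 239.] [0.56  0.097 0.   ]
scene tube 0.81 [245. 417.] [ 0.73 -0.33  0.  ]
scene cover_case 0.8 [296. 370.] [ 0.738 -0.198  0.   ]
scene cream_jar 0.75 [227. 316.] [ 0.545 -0.196  0.   ]
scene nail_brush 0.7 [386. 153.] [0.499 0.443 0.   ]
top scoop 0.78 [482. 279.] [ 0.52  -0.317  0.   ]
top scoop_grip 0.8 [480. 324.] [ 0.412 -0.294  0.047]
top soap1_center 0.57 [241. 256.] [0.582 0.258 0.023]
top soap2_center 0.61 [261. 242.] [0.614 0.21  0.023]
top tin 0.97 [247. 260.] [0.574 0.247 0.   ]
top pillbox 0.2 [374. 254.] [ 0.584 -0.06   0.   ]
top tweezers 0.66 [318. 189.] [0.749 0.072 0.   ]
top tube 0.98 [485. 196.] [ 0.723 -0.338  0.   ]
top cover_case 0.73 [424. 189.] [ 0.743 -0.188  0.   ]
top cream_jar 0.64 [430. 269.] [ 0.545 -0.195  0.   ]
top nail_brush 0.77 [168. 295.] [0.493 0.435 0.   ]
```

View pics/fin.png

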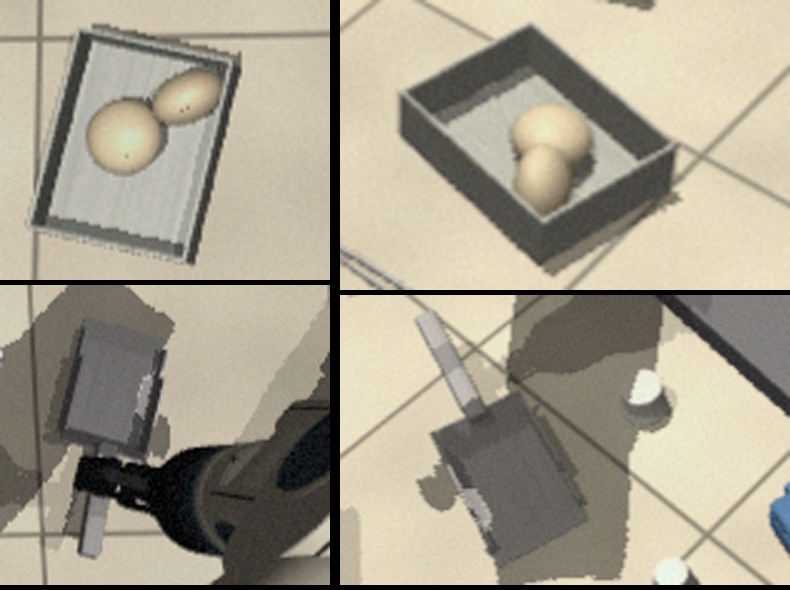

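```bash
python3 -c "
from h import *
st(); print(job.hand_in())"
```

```text
t 33.35 p [ 0.4135 -0.2934  0.1785] yang 72.94 zdown [ 0. -0. -1.] F [ 0.1 -0.3 -0.4] M [-0.03 -0.03  0.03] w 0.998 j [-0.78  0.21 -0.18  1.18 -0.   -0.49]
the job is handed in; nothing more can be done
None
```

I handed the job in at about 33 s. Both soaps are inside the tin, and the scoop lies released on bare tiles about 10 mm from where it started.

**How it went:** I gripped the scoop by its handle and slid it along the tray floor to the end wall. Both soaps came up in one lift and rode together to the tin. The tool can only turn about its own vertical axis, so I tipped the scoop by easing the grip until the loaded pan swung down into the tin. I re-gripped it to lift it out, then pressed it level again against the tiles, opened the jaws and backed off.

**Last checks:**
- **Soaps:** both are inside the tin, one flat on the floor and the other on edge in a corner. Its centre should be about 33 mm up, below the 45 mm rim. That height comes from the soap's size and was not measured directly.
- **Scoop:** it looks level in the pictures. The arm is clear above it with the jaws open and the wrist force near zero.
- **Tin and other things:** camera estimates agree with the starting positions to about a centimetre, within camera noise.
- **Detector errors:** in the last look, the top camera placed the tweezers and the pill box wrongly, the tweezers on the pill box's spot and the pill box at the tray. The scene camera showed both unmoved.

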